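# Slide the tall oil bottle into its stall

## Task

Push the tall amber oil bottle across the table, low on its body so that it slides standing up and does not tip, until it stands wholly inside the empty wooden bottle stall. Push gently with the fingers only: do not grip it or lift it off the table, and leave the green bottle in the other stall and everything else where it is. When you finish, the bottle stands by itself with nothing touching it.

Things in the scene. Friction and masses are not known exactly. Their poses are not given: they have to be found in the camera images.
- oil_bottle: Tall, long-necked, closed amber glass bottle, black cap, blank paper label: 250 mm tall; body 60 mm in diameter up to 62 mm height, shoulder narrowing to a 22 mm neck from 105 mm up. Loose, upright, 0.33 to 0.6 kg. Starts on the table before the empty stall, up to 40 mm off its centre line. Origin: centre of its underside, z up. Slides under a few newtons near the table; tips if pushed high.
- free_stall: The empty stall: pen fixed to the table, open at front and top, no floor or sill. Inside 90 mm wide (y), 100 mm deep (x); walls 10 mm thick, 45 mm high, brown wood sides, red back wall. Origin: centre of the inside, at table height; x points from mouth to back wall: mouth at x = -50 mm, back wall's inner face at +50; side walls' inner faces at y = -45 and +45. Mouth faces world -x within 12 degrees.
- taken_stall: The other stall, the same in every way and fixed to the table, with the green bottle standing in it. Origin and axes as for the empty stall.
- green_bottle: Green glass bottle with a white cap, 54 mm in diameter and 210 mm tall, loose, standing in the other stall; leave it alone. Origin: centre of its underside.
- white_pot: White plastic pot 90 mm across and 115 mm high full of brushes that reach up to about 250 mm and spread to about 110 mm across; loose; leave alone. Origin: centre of its underside.
- yellow_pot: Yellow pot 80 mm across and 95 mm high with brushes that reach up to about 235 mm and spread to about 100 mm across; loose; leave alone. Origin: centre of its underside.
- bowl: Pale green bowl, 120 mm across, 55 mm high; loose; leave alone. Origin: centre of its underside.
- paint_jar: Blue paint jar with a white lid, 64 mm across, 75 mm high; loose; leave alone. Origin: centre of its underside.
- wide_brush: Flat wide brush lying on the table, about 200 mm long, 66 mm wide, 16 mm high; loose; leave alone. Origin: on its underside, at the handle end of the metal band; x along the brush towards the bristles.
Not all that is in view belongs to the job. Of the things that look like the oil_bottle, take the one that is farthest from the robot's base at the start.

How it is judged:
By the outcome, as a careful person would: the job done as asked, in the order asked, and still so for the second after the job is handed in, with the robot touching nothing.
It also fails if it takes over 48 s, if anything falls off the work surface, if the arm or the gripper's body presses on something with over 40 N, if the wrist force passes 120 N, or if a joint passes its speed limit or range.

## Robot

A 7-joint arm with a two-finger parallel gripper is mounted at the origin on the work surface. World frame = base frame: x ahead of the robot, y to its left, z up, the work surface at z = 0. Lengths are in m, angles in rad, forces in N, time in s.
With the tool pointing down it reaches from about 0.4 to 0.875 m from the base axis. Payload 4.4 kg.
Tool frame: the origin (TCP) lies on the mounting face of the last link; the fingertips stand 173 mm ahead of it and the grasp point (between the pads) lies 155 mm ahead of it; z points along the fingers, x is the direction in which the jaws open and shut, and the axes are right-handed (so a half turn about z gives the same grasp; the last joint's range is limited). The gripper opens to 85 mm and grips with 20 to 120 N. Pads are 22 mm wide; open, the fingers measure 114 mm over their backs; the gripper's body (76 mm by 85 mm) begins 54 mm behind the grasp point. The pads swing forward as they close: fully open they stand 13 mm farther back than shut.
Start: joints at [1.103, 0.628, 0.038, 1.517, -0.027, 0.996, -0.02], TCP at [0.254, -0.598, 0.405] pointing down, gripper open.
Joint ranges: [-3.06, 3.06], [-0.37, 2.12], [-1.25, 1.32], [0.18, 2.47], [-1.1, 4.24], [0.23, 1.98], [-2.94, 2.94]. Speed limits (rad/s): [2.57, 2.57, 3.14, 3.14, 3.14, 3.14, 3.14].

## Interface

Orientations are given as a unit quaternion [w, x, y, z].
In Python, from bench import status, vision, robot gives the robot as it stands.
- The arm moves only by the tool move_arm, never from a script. Its argument "series" is a list that holds one entry, the list of rows, each a list of 7 numbers: the shift along the tool's x, y, z in mm, then the turn, a rotation vector about the tool's x, y, z in rad, then the opening, from 0 (shut) to 1 (fully open). A call has 1 to 12 rows; each row is the pose to reach, as a shift and turn from the pose measured when the call began, along the tool's axes at that moment; what a row does not reach only later rows make up. A row lasts 1/8 s, in which the tool goes at most 62.5 mm and 10.7 degrees, less where a joint would pass 70% of its speed; a pose out of reach is approached as far as the arm can. A call with a gripper value outside its range is refused whole. The fingers move at their own pace and stop on an object; "force" is the grip in N (left out, the last holds). Time passes only in rows, so rows that repeat a pose let the fingers close. It gives the time, the measured TCP pose, the force and the opening at its end, in the units of the state.
- status.read_state(): the state, without advancing time (a new reading comes with each control period).
- vision.get_image(name): name is "side" or "top"; returns a dict with "frame" (400x640x3 uint8, red, green, blue), "camera_matrix" (3x3 intrinsics, pixels), "dist_coeffs" ([k1, k2, p1, p2, k3] as OpenCV has them; the pictures are not rectified), "R" (3x3) and "t" (3): a world point X has camera coordinates R X + t. Camera axes: x right, y down, z forward; pixel columns grow to the right and rows downward; lengths in m; the calibration is good to about 2 mm. A picture is of the moment at which its call begins. There is no depth.
- robot.finish_job(): hands the job in, once; it reports no verdict.
The state is a dict: "time": time; "q": joint angles; "joint_vel": joint speeds; "joint_efforts": joint torques, N m; "position": TCP position; "eef_rot": TCP orientation; "ft_force": force on the tool from outside, world axes, zero at the start; "wrist_torque": the same for the moment, N m; "finger_gap": finger opening in m.
Only numpy, scipy, OpenCV 4.12 (cv2) and the standard library are available. Lean on these libraries where they do the work, as an engineer would, in place of code of your own. Each camera call takes 0.05 s, during which the arm holds its last target. There are 200 camera calls.

## Working session

There is one attempt and no reset: what is moved stays moved. The work goes in short steps, Python scripts to look and compute and a tool call to move; the robot and the scene stay as the last step left them, time stands still between calls to the robot, and variables do not carry over. Pictures are saved under pics/ and viewed, about 8 in all and at most 12, crops included, and the job is handed in when it is done.

Besides the shell and the picture viewer there is one more tool, called after ">>>" as a command line: name --argument value ..., lists and objects as JSON in quotes. move_arm: Moves the arm, as the interface text tells. Its arguments: {"type":"object","properties":{"series":{"type":"array"},"force":{"type":"number"}},"required":["series"]}

```bash
mkdir -p pics; ls; cat > h.py <<'E'
import numpy as np, cv2
from bench import status, vision, robot
def grab(n,tag):
    d=vision.get_image(n); cv2.imwrite(f'pics/{tag}.png',d['frame'][:,:,::-1]); 
    np.savez(f'pics/{tag}.npz',**{k:np.array(d[k]) for k in d}); return d
def load(tag): return dict(np.load(f'pics/{tag}.npz'))
def ray(d,uv):
    p=cv2.undistortPoints(np.array([[uv]],float),d['camera_matrix'],d['dist_coeffs'])[0,0]
    return -d['R'].T@d['t'], d['R'].T@np.array([p[0],p[1],1.])
def plane(d,uv,z):
    c,r=ray(d,uv); return (c+r*(z-c[2])/r[2])[:2]
def tri(d1,uv1,d2,uv2):
    c1,r1=ray(d1,uv1);c2,r2=ray(d2,uv2)
    s=np.linalg.lstsq(np.c_[r1,-r2],c2-c1,rcond=None)[0]
    a,b=c1+s[0]*r1,c2+s[1]*r2; return (a+b)/2,np.linalg.norm(a-b)
E
python3 - <<'E'
from h import *
for n in('side','top'):
    d=grab(n,n+'0'); print(n,-d['R'].T@d['t'],d['R'][2])
print(status.read_state())
E
```

```text
pics
side [0.42243177 1.35644103 0.86875918] [ 0.03195499 -0.85099195 -0.52420567]
top [0.37656903 0.02758493 1.3898145 ] [ 0.0781953  -0.0192464  -0.99675226]
{'time': 0.1, 'q': array([ 1.10323597,  0.62921587,  0.03844583,  1.51827382, -0.02702226,
        0.99629569, -0.0199715 ]), 'joint_vel': array([-0.00010979, -0.00300714,  0.00247962, -0.0027253 ,  0.00193115,
        0.00048141, -0.00071717]), 'joint_efforts': array([ 2.00602692e-03, -5.64532614e+01,  1.23003434e+00, -1.93972760e+01,
        1.12286760e-02,  5.28804536e-03, -1.41543387e-05]), 'position': array([ 0.2541039 , -0.59798254,  0.40390343]), 'eef_rot': array([-4.63483898e-04,  8.33982110e-01, -5.51790847e-01, -6.97647101e-04]), 'ft_force': array([-0.48236957, -0.98661499,  0.77700424]), 'wrist_torque': array([-0.03570431, -0.00794661,  0.02902311]), 'finger_gap': 0.08505354355074585}
```

View pics/side0.png

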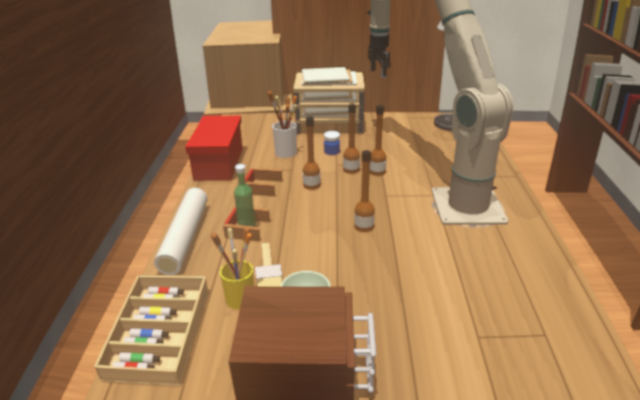

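View pics/top0.png

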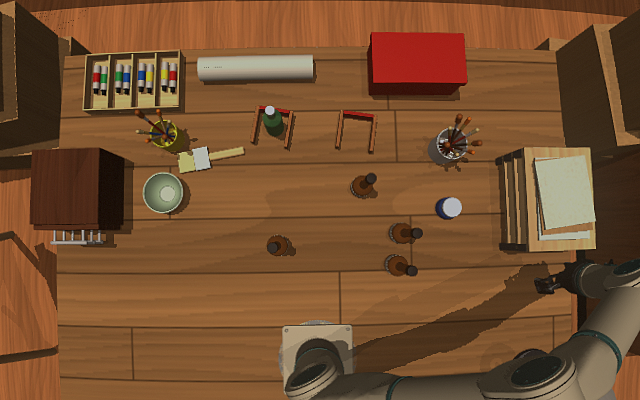

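The top view shows four amber bottles at pixels (362,185), (403,233), (400,265) and (278,245). The robot's base is near (318,350). (362,185) is the farthest from the base and stands before the empty stall at (357,130), so it fits. The green bottle's stall is at (272,128). In the side view the target should be the left-most amber bottle at (312,175). I'll confirm with a crop and measure.

```bash
python3 - <<'E'
from h import *
t=load('top0');s=load('side0')
c=t['frame'][85:290,240:480,::-1]; a=cv2.resize(c,None,fx=3,fy=3,interpolation=cv2.INTER_CUBIC)[:600]
cv2.imwrite('pics/crop1.png',a)
for n,uv in dict(b1=(362,185),b2=(403,233),b3=(400,265),b4=(278,245)).items(): print(n,plane(t,uv,.06))
# red/dark cap and stall red
def blobs(d,f,mn):
    h=cv2.cvtColor(d['frame'],cv2.COLOR_RGB2HSV); m=f(h).astype(np.uint8)
    n,l,st,ce=cv2.connectedComponentsWithStats(m)
    return [(st[i].tolist(),ce[i].round(1).tolist()) for i in range(1,n) if st[i,4]>=mn]
print('red top',blobs(t,lambda h:((h[...,0]<5)|(h[...,0]>175))&(h[...,1]>190)&(h[...,2]>90),20))
print('red side',blobs(s,lambda h:((h[...,0]<5)|(h[...,0]>175))&(h[...,1]>190)&(h[...,2]>90),20))
cv2.imwrite('pics/crop2.png',cv2.resize(s['frame'][90:250,210:410,::-1],None,fx=3.7,fy=3.7,interpolation=cv2.INTER_CUBIC))
E
```

```text
b1 [ 0.50704938 -0.13507114]
b2 [ 0.36703058 -0.24967624]
b3 [ 0.27595999 -0.23849681]
b4 [0.34025358 0.10799498]
red top [([371, 32, 96, 51, 4689], [418.2, 57.4]), ([169, 71, 7, 9, 54], [172.4, 75.3]), ([93, 73, 6, 9, 49], [95.7, 77.0]), ([275, 108, 15, 5, 38], [282.6, 110.3]), ([344, 110, 30, 7, 91], [357.9, 113.5])]
red side [([187, 117, 53, 31, 1192], [214.3, 131.9])]
```

View pics/crop1.png

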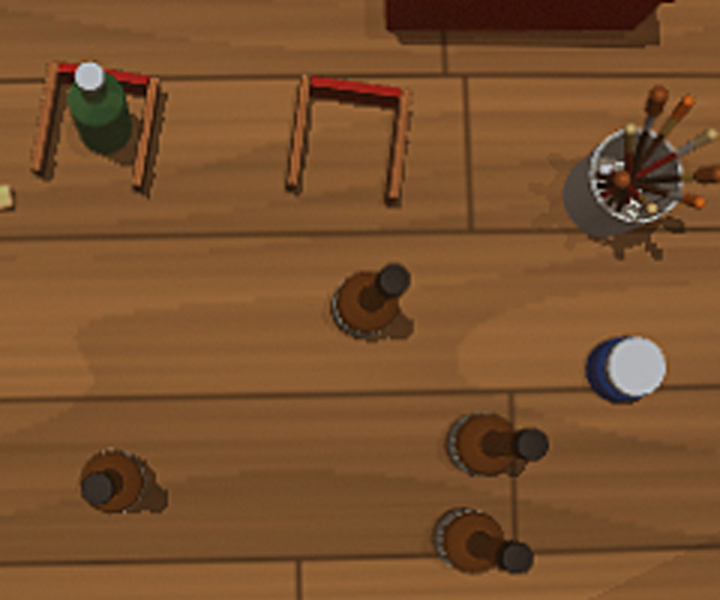

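View pics/crop2.png

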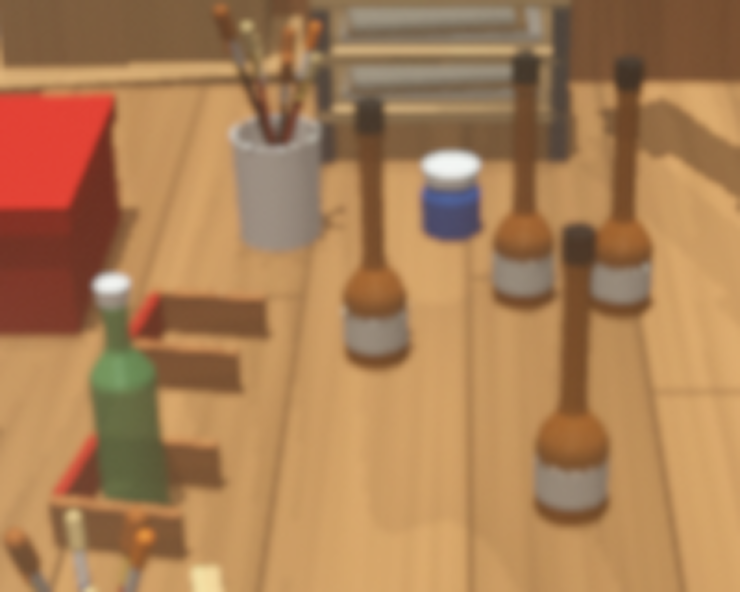

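Crop 1 confirms the target at (362,185) in the top view. It is alone before the empty stall, whose back wall is red. In the side view the target is at (311,175), with its cap at (310,119). Next I triangulate the cap and the stall corners.

```bash
python3 - <<'E'
from h import *
t=load('top0');s=load('side0')
T=lambda x,y:((x+.5)/3-.5+240,(y+.5)/3-.5+85); S=lambda x,y:((x+.5)/3.7-.5+210,(y+.5)/3.7-.5+90)
print('cap',tri(t,T(393,280),s,S(370,104)))
print('neck foot',tri(t,T(365,303),s,S(374,275)))
print('body bottom side', plane(s,S(376,362),0))
print('L front top',tri(t,T(292,187),s,S(243,350)),'R front top',tri(t,T(393,199),s,S(268,299)))
P={k:plane(t,T(*v),.045) for k,v in dict(LF=(292,189),LB=(306,77),RF=(393,201),RB=(407,91)).items()}
P={k:v.round(4) for k,v in P.items()};print(P)
l=P['LB']-P['LF'];r=P['RB']-P['RF'];print('len',np.linalg.norm(l),np.linalg.norm(r),'wid',np.linalg.norm(P['LF']-P['RF']),np.linalg.norm(P['LB']-P['RB']))
w=(P['LF']+P['LB']-P['RF']-P['RB']);print('yaw',np.degrees([np.arctan2(l[1],l[0]),np.arctan2(r[1],r[0]),np.arctan2(-w[0],w[1])]))
g=dict(GLF=(40,173),GLB=(55,65),GRF=(141,192),GRB=(154,80))
print({k:plane(t,T(*v),.045).round(3) for k,v in g.items()})
print('pot',plane(t,T(637,178),.115),'jar',plane(t,T(637,367),.075))
E
```

```text
cap (array([ 0.50521093, -0.13378868,  0.25001683]), np.float64(0.0003667303627770915))
neck foot (array([ 0.50428027, -0.1299269 ,  0.08630774]), np.float64(0.003315369439243679))
body bottom side [ 0.50620389 -0.12285679]
L front top (array([ 0.62068598, -0.06676437,  0.045725  ]), np.float64(0.0008005468409570163)) R front top (array([ 0.60776517, -0.16549974,  0.04325525]), np.float64(0.0011918236851515523))
{'LF': array([ 0.6193, -0.0668]), 'LB': array([ 0.7308, -0.0833]), 'RF': array([ 0.6061, -0.1652]), 'RB': array([ 0.7157, -0.1827])}
len 0.11271424044902227 0.11098833272015579 wid 0.09928141820099068 0.10054038989381332
yaw [-8.41765718 -9.07192596 -8.14226792]
{'GLF': array([0.639, 0.178]), 'GLB': array([0.747, 0.163]), 'GRF': array([0.619, 0.08 ]), 'GRB': array([0.73 , 0.066])}
pot [ 0.61370074 -0.38725683] jar [ 0.43804979 -0.39182839]
```

```bash
cat >> h.py <<'E'
from scipy.spatial.transform import Rotation as Ro
L=.173
def cur():
    s=status.read_state(); q=s['eef_rot']; return s,Ro.from_quat([q[1],q[2],q[3],q[0]])
def goal(tip,psi,th):
    p,a=np.radians(psi),np.radians(th)
    x=np.array([np.sin(p),-np.cos(p),0]);z=np.array([np.sin(a)*np.cos(p),np.sin(a)*np.sin(p),-np.cos(a)])
    return np.array(tip)-L*z, Ro.from_matrix(np.c_[x,np.cross(z,x),z])
def plan(*g):
    s,R=cur(); print('tip',(s['position']+L*R.as_matrix()[:,2]).round(4),'F',s['ft_force'].round(2),'gap',round(s['finger_gap'],4),'t',s['time'])
    for a in g:
        p,Q=goal(*a); print(a,'->',(R.inv().apply(p-s['position'])*1e3).round(1),(R.inv()*Q).as_rotvec().round(3),p.round(3))
E
python3 -c "
from h import *
plan(((.254,-.4,.33),-10,0),((.43,-.135,.33),0,15),((.43,-.135,.33),0,30),((.43,-.135,.28),0,30))"
```

```text
tip [ 0.254  -0.5977  0.2309] F [-0.48 -0.99  0.78] gap 0.0851 t 0.1
((0.254, -0.4, 0.33), -10, 0) -> [-182.4  -77.3  -98.8] [0.    0.002 0.576] [ 0.254 -0.4    0.503]
((0.43, -0.135, 0.33), 0, 15) -> [-375.  -301.7  -92.6] [0.259 0.054 0.399] [ 0.385 -0.135  0.497]
((0.43, -0.135, 0.33), 0, 30) -> [-391.3 -263.3  -75.3] [0.517 0.107 0.392] [ 0.344 -0.135  0.48 ]
((0.43, -0.135, 0.28), 0, 30) -> [-391.2 -263.3  -25.3] [0.517 0.107 0.392] [ 0.344 -0.135  0.43 ]
```

>>> move_arm --series '[[[0, 0, -60, 0, 0, 0, 1], [0, 0, -110, 0, 0, 0, 0.45], [-50, -35, -110, 0, 0, 0.1, 0.45], [-100, -70, -110, 0, 0, 0.2, 0.45], [-150, -105, -110, 0.05, 0, 0.3, 0.45], [-200, -140, -105, 0.13, 0.03, 0.4, 0.45], [-250, -170, -100, 0.2, 0.05, 0.4, 0.45], [-300, -200, -90, 0.3, 0.07, 0.39, 0.45], [-345, -230, -80, 0.42, 0.09, 0.39, 0.45], [-391, -263, -75, 0.517, 0.107, 0.392, 0.45], [-391, -263, -75, 0.517, 0.107, 0.392, 0.45], [-391, -263, -75, 0.517, 0.107, 0.392, 0.45]]]'

```text
time: 1.6
position: [0.3433, -0.1357, 0.4797]
eef_rot: [-0.183, 0.683, -0.683, 0.183]
ft_force: [0.6, 0.3, 0.2]
finger_gap: 0.0385
```

```bash
python3 -c "
from h import *
plan(((.43,-.135,.15),0,30),((.435,-.135,.05),0,30),((.44,-.135,.02),0,30))
s,R=cur();print(s['q'].round(3),R.as_matrix()[:,2])"
```

```text
tip [ 0.4299 -0.1358  0.3299] F [0.59 0.25 0.19] gap 0.0385 t 1.6
((0.43, -0.135, 0.15), 0, 30) -> [ -0.8  89.8 155.8] [-0.    -0.001  0.   ] [ 0.344 -0.135  0.3  ]
((0.435, -0.135, 0.05), 0, 30) -> [ -0.9 135.5 244.9] [-0.    -0.001  0.   ] [ 0.349 -0.135  0.2  ]
((0.44, -0.135, 0.02), 0, 30) -> [ -0.9 146.2 273.4] [-0.    -0.001  0.   ] [ 0.354 -0.135  0.17 ]
[ 0.572  0.022 -0.184  2.307 -0.536  0.371 -0.722] [ 5.00292155e-01 -6.13009025e-04 -8.65856445e-01]
```

>>> move_arm --series '[[[0, 30, 52, 0, 0, 0, 0.45], [0, 60, 104, 0, 0, 0, 0.45], [-1, 90, 156, 0, 0, 0, 0.45], [-1, 108, 187, 0, 0, 0, 0.45], [-1, 124, 215, 0, 0, 0, 0.45], [-1, 135, 245, 0, 0, 0, 0.45], [-1, 135, 245, 0, 0, 0, 0.45]]]'

```text
time: 2.48
position: [0.3113, -0.1485, 0.3988]
eef_rot: [-0.17, 0.689, -0.687, 0.156]
ft_force: [-1.9, 0.3, -0.3]
finger_gap: 0.0384
```

```bash
python3 - <<'E'
from h import *
t=grab('top','top1');s=grab('side','side1')
plan(((.44,-.135,.018),0,30))
st,R=cur();print(st['q'].round(3),R.as_matrix()[:,2])
a=cv2.resize(s['frame'][90:250,230:430,::-1],None,fx=2,fy=2);b=cv2.resize(t['frame'][95:295,280:480,::-1],None,fx=2,fy=2)
c=np.zeros((400,800,3),np.uint8);c[:320,:400]=a;c[:,400:]=b;cv2.imwrite('pics/c3.png',c)
E
```

```text
tip [ 0.3888 -0.1448  0.2443] F [-0.23  0.61  0.14] gap 0.0385 t 2.575
((0.44, -0.135, 0.018), 0, 30) -> [ -8.7  66.  225.6] [ 0.058  0.02  -0.002] [ 0.354 -0.135  0.168]
[ 0.563  0.157 -0.098  2.466 -1.099  0.233 -0.053] [ 0.44916285  0.01976393 -0.89323128]
```

View pics/c3.png

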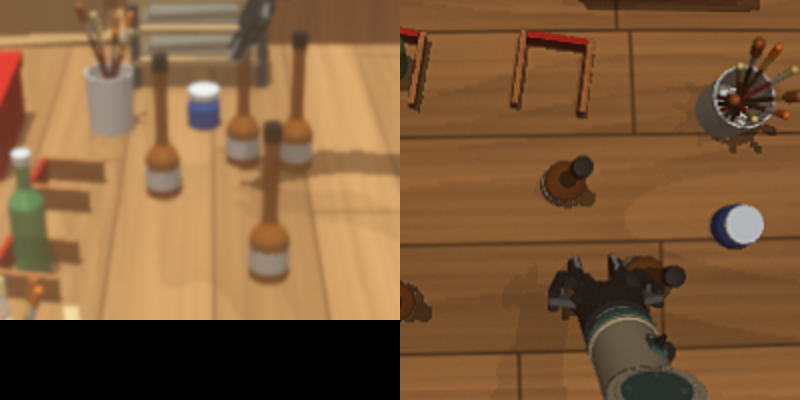

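The picture shows the gripper at the lower right of the top view, near the bottle at (403,233). The target is untouched. The 30° lean is out of reach this close in, so I'll use a 20° lean with a narrower finger gap.

```bash
python3 - <<'E'
from h import *
t=load('top0');T=lambda x,y:((x+.5)/3-.5+240,(y+.5)/3-.5+85)
print('b2',plane(t,T(531,445),.25),'b3',plane(t,T(515,557),.25))
b=np.array([.505,-.132]);u=np.array([np.cos(np.radians(12)),np.sin(np.radians(12))])
g=b-u*.056;print(g)
plan((( .389,-.145,.33),6,20),((*g,.33),12,20),((*g,.2),12,20),((*g,.1),12,20),((*g,.02),12,20))
E
```

```text
b2 [ 0.36758533 -0.24419147] b3 [ 0.27648794 -0.22830612]
[ 0.45022373 -0.14364305]
tip [ 0.3888 -0.1448  0.2443] F [-0.23  0.61  0.14] gap 0.0385 t 2.575
((0.389, -0.145, 0.33), 6, 20) -> [  1.4 -59.1 -75.3] [-0.118 -0.022 -0.096] [ 0.33  -0.151  0.493]
((np.float64(0.4502237343589069), np.float64(-0.14364305468579452), 0.33), 12, 20) -> [   6.7 -114.7  -47.4] [-0.118 -0.063 -0.193] [ 0.392 -0.156  0.493]
((np.float64(0.4502237343589069), np.float64(-0.14364305468579452), 0.2), 12, 20) -> [  9.  -56.3  68.7] [-0.118 -0.063 -0.193] [ 0.392 -0.156  0.363]
((np.float64(0.4502237343589069), np.float64(-0.14364305468579452), 0.1), 12, 20) -> [ 10.9 -11.3 158. ] [-0.118 -0.063 -0.193] [ 0.392 -0.156  0.263]
((np.float64(0.4502237343589069), np.float64(-0.14364305468579452), 0.02), 12, 20) -> [ 12.3  24.6 229.5] [-0.118 -0.063 -0.193] [ 0.392 -0.156  0.183]
```

>>> move_arm --series '[[[1, -30, -45, -0.06, 0, -0.05, 0.25], [3, -70, -75, -0.12, -0.03, -0.1, 0.25], [6, -115, -47, -0.118, -0.063, -0.193, 0.25], [6, -115, -47, -0.118, -0.063, -0.193, 0.25], [7, -86, 10, -0.118, -0.063, -0.193, 0.25], [9, -56, 69, -0.118, -0.063, -0.193, 0.25], [9, -56, 69, -0.118, -0.063, -0.193, 0.25]]]'

```text
time: 3.45
position: [0.3901, -0.1555, 0.3587]
eef_rot: [-0.134, 0.765, -0.621, 0.104]
ft_force: [-0.3, -0.1, -0.5]
finger_gap: 0.0208
```

```bash
python3 - <<'E'
from h import *
g=(.450,-.1435)
plan(((*g,.2),12,20),((*g,.1),12,20),((*g,.02),12,20))
st,R=cur();print(st['q'].round(3),R.as_matrix()[:,2])
E
```

```text
tip [ 0.4466 -0.1425  0.1957] F [-0.33 -0.05 -0.51] gap 0.0208 t 3.45
((0.45, -0.1435, 0.2), 12, 20) -> [ 0.7 -3.1 -3. ] [ 0.008  0.006 -0.004] [ 0.392 -0.156  0.363]
((0.45, -0.1435, 0.1), 12, 20) -> [ 1.3 30.4 91.3] [ 0.008  0.006 -0.004] [ 0.392 -0.156  0.263]
((0.45, -0.1435, 0.02), 12, 20) -> [  1.9  57.2 166.6] [ 0.008  0.006 -0.004] [ 0.392 -0.156  0.183]
[ 0.413  0.349 -0.024  2.299 -0.73   0.282 -0.289] [ 0.32621308  0.07510132 -0.94230824]
```

>>> move_arm --series '[[[0, 10, 30, 0.004, 0.003, 0, 0.25], [1, 20, 60, 0.008, 0.006, 0, 0.25], [1, 30, 91, 0.008, 0.006, 0, 0.25], [1, 30, 91, 0.008, 0.006, 0, 0.25]]]'

```text
time: 3.95
position: [0.4132, -0.1721, 0.2956]
eef_rot: [-0.13, 0.768, -0.621, 0.087]
ft_force: [-0.1, -0.0, 0.7]
finger_gap: 0.0216
```

```bash
python3 - <<'E'
from h import *
g=(.450,-.1435)
plan(((*g,.05),12,20),((*g,.025),12,20))
st,R=cur();print(st['q'].round(3),R.as_matrix()[:,2])
E
```

```text
tip [ 0.4641 -0.1562  0.131 ] F [-0.13 -0.05  0.67] gap 0.0216 t 3.95
((0.45, -0.1435, 0.05), 12, 20) -> [-18.   41.9  74.2] [ 0.037  0.028 -0.004] [ 0.392 -0.156  0.213]
((0.45, -0.1435, 0.025), 12, 20) -> [-17.3  49.6  98. ] [ 0.037  0.028 -0.004] [ 0.392 -0.156  0.188]
[ 0.404  0.516  0.011  2.276 -1.097  0.235  0.113] [ 0.29456087  0.09176807 -0.95121633]
```

```bash
cat >> h.py <<'E'
def goal2(c,psi,th=0,off=.057):   # c = outer lower edge of the leading finger, jaws along psi
    p,a=np.radians(psi),np.radians(th); u=np.array([np.cos(p),np.sin(p),0]);k=np.array([0,0,1.])
    x=np.cos(a)*u+np.sin(a)*k; z=np.sin(a)*u-np.cos(a)*k
    return np.array(c)-L*z-off*x, Ro.from_matrix(np.c_[x,np.cross(z,x),z])
def plan2(*g):
    s,R=cur(); print('pos',s['position'].round(4),'F',s['ft_force'].round(2),'gap',round(s['finger_gap'],4),'t',s['time'])
    for a in g:
        p,Q=goal2(*a); print(a,'->',(R.inv().apply(p-s['position'])*1e3).round(1),(R.inv()*Q).as_rotvec().round(3),p.round(3))
E
python3 - <<'E'
from h import *
b=np.array([.505,-.132]);u=np.array([np.cos(np.radians(12)),np.sin(np.radians(12))])
c=(b-.045*u).round(3)
s,R=cur();print('up', R.inv().apply([0,0,160]),R.inv().apply([-40,0,160]))
plan2(((*c,.29),12,3),((*c,.02),12,3))
E
```

```text
up [  -4.53528366  -49.15517064 -152.19461357] [ -13.04514383  -11.88914712 -163.9770484 ]
pos [ 0.4132 -0.1721  0.2956] F [-0.13 -0.05  0.67] gap 0.0216 t 3.95
((np.float64(0.461), np.float64(-0.141), 0.29), 12, 3) -> [ -25.2  -38.3 -159.5] [-0.227 -0.181 -1.561] [ 0.396 -0.155  0.46 ]
((np.float64(0.461), np.float64(-0.141), 0.02), 12, 3) -> [-17.5  44.7  97.3] [-0.227 -0.181 -1.561] [ 0.396 -0.155  0.19 ]
```

>>> move_arm --series '[[[-6, -25, -55, 0, 0, 0, 0.25], [-12, -30, -110, 0, 0, 0, 0.25], [-25, -38, -160, -0.02, -0.015, -0.14, 0.3], [-25, -38, -160, -0.04, -0.035, -0.31, 0.6], [-25, -38, -160, -0.07, -0.055, -0.48, 1], [-25, -38, -160, -0.095, -0.075, -0.65, 1], [-25, -38, -160, -0.12, -0.095, -0.82, 1], [-25, -38, -160, -0.145, -0.115, -0.99, 1], [-25, -38, -160, -0.17, -0.135, -1.16, 1], [-25, -38, -160, -0.193, -0.154, -1.33, 1], [-25, -38, -160, -0.216, -0.172, -1.49, 1], [-25, -38, -160, -0.227, -0.181, -1.561, 1]]]'

```text
time: 5.45
position: [0.395, -0.1549, 0.4622]
eef_rot: [-0.002, 0.994, 0.105, 0.027]
ft_force: [-0.2, 0.5, -0.9]
finger_gap: 0.0856
```

```bash
python3 - <<'E'
from h import *
c=(.461,-.141)
plan2(((*c,.29),12,3),((*c,.15),12,3),((*c,.06),12,3),((*c,.018),12,3))
st,R=cur();print(st['q'].round(3))
E
```

```text
pos [ 0.395  -0.1549  0.4622] F [-0.2   0.48 -0.88] gap 0.0856 t 5.45
((0.461, -0.141, 0.29), 12, 3) -> [1.3 0.1 2.5] [ 0.002 -0.002  0.002] [ 0.396 -0.155  0.46 ]
((0.461, -0.141, 0.15), 12, 3) -> [ -6.3  -0.2 142.3] [ 0.002 -0.002  0.002] [ 0.396 -0.155  0.32 ]
((0.461, -0.141, 0.06), 12, 3) -> [-11.2  -0.4 232.1] [ 0.002 -0.002  0.002] [ 0.396 -0.155  0.23 ]
((0.461, -0.141, 0.018), 12, 3) -> [-13.5  -0.5 274.1] [ 0.002 -0.002  0.002] [ 0.396 -0.155  0.188]
[ 0.066  0.225  0.31   2.051 -0.13   0.834  0.664]
```

>>> move_arm --series '[[[0, 0, 50, 0, 0, 0, 1], [-3, 0, 100, 0, 0, 0, 1], [-6, 0, 142, 0, 0, 0, 1], [-8, 0, 185, 0, 0, 0, 1], [-10, 0, 215, 0, 0, 0, 1], [-11, 0, 232, 0, 0, 0, 1], [-11, 0, 232, 0, 0, 0, 1]]]'

```text
time: 6.32
position: [0.397, -0.1549, 0.231]
eef_rot: [-0.002, 0.994, 0.105, 0.028]
ft_force: [0.5, 0.0, -0.3]
finger_gap: 0.0853
```

```bash
python3 - <<'E'
from h import *
c=(.461,-.141)
plan2(((*c,.06),12,3),((*c,.018),12,3))
st,R=cur();print(st['q'].round(3))
t=grab('top','top2');s=grab('side','side2')
a=cv2.resize(s['frame'][90:210,270:390,::-1],(400,400),interpolation=cv2.INTER_CUBIC);b=cv2.resize(t['frame'][105:265,300:460,::-1],(400,400),interpolation=cv2.INTER_CUBIC)
cv2.imwrite('pics/c4.png',np.hstack([a,b]))
E
```

```text
pos [ 0.397  -0.1549  0.231 ] F [ 0.48  0.03 -0.26] gap 0.0853 t 6.325
((0.461, -0.141, 0.06), 12, 3) -> [-0.6 -0.3  1.2] [ 0.002 -0.004  0.   ] [ 0.396 -0.155  0.23 ]
((0.461, -0.141, 0.018), 12, 3) -> [-3.  -0.4 43.1] [ 0.002 -0.004  0.   ] [ 0.396 -0.155  0.188]
[ 0.14   0.67   0.259  2.29  -0.908  0.239  1.44 ]
```

View pics/c4.png

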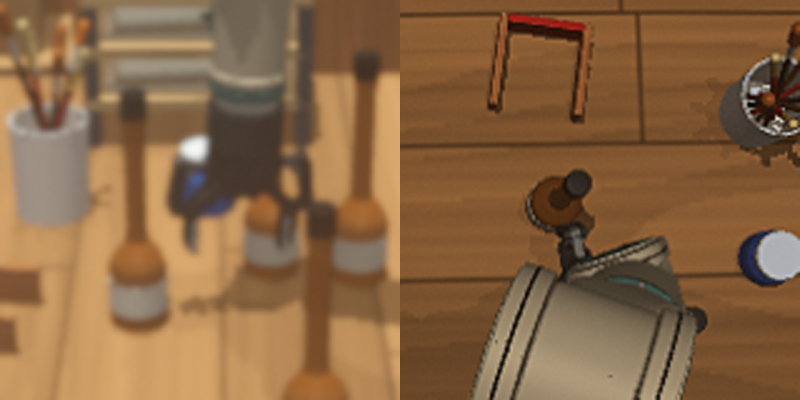

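The picture shows the gripper's knuckles sticking out past the fingertips (side crop, columns 170–315). Pushing with the back of a finger would therefore touch the bottle high up. I need a forward lean, so I'll fit a simple kinematic model to the recorded poses and check which leans the joint ranges allow.

```bash
cat > kin.py <<'E'
import numpy as np, itertools
from scipy.optimize import least_squares
from scipy.spatial.transform import Rotation as Ro
lo=np.array([-3.06,-.37,-1.25,.18,-1.1,.23,-2.94]);hi=np.array([3.06,2.12,1.32,2.47,4.24,1.98,2.94])
def fk(q,P,S):
    R=Ro.identity();p=np.zeros(3)
    for ax,a,t in (('z',S[0]*q[0],(0,0,P[0])),('y',q[1],(0,0,P[1])),('z',S[1]*q[2],(P[2],P[7],0)),('y',q[3],(P[3],0,P[4])),('z',S[2]*q[4],(0,P[8],0)),('y',q[5],(P[5],0,P[6])),('z',S[3]*q[6],(0,0,0))):
        R=R*Ro.from_euler(ax,a);p=p+R.apply(t)
    return p,R
E
cat > fit.py <<'E'
from kin import *
Lz=.173
D=[([1.10323597,.62921587,.03844583,1.51827382,-.02702226,.99629569,-.0199715],(.2541,-.59798,.4039),(0,0,-1),(.391,-.920,0)),
([.572,.022,-.184,2.307,-.536,.371,-.722],(.3433,-.1357,.4797),(.5003,-.0006,-.8659),(0,-1,0)),
([.563,.157,-.098,2.466,-1.099,.233,-.053],np.array((.3888,-.1448,.2443))-Lz*np.array((.44916,.01976,-.89323)),(.44916,.01976,-.89323),None),
([.413,.349,-.024,2.299,-.73,.282,-.289],(.3901,-.1555,.3587),(.32621,.0751,-.94231),None),
([.404,.516,.011,2.276,-1.097,.235,.113],(.4132,-.1721,.2956),(.29456,.09177,-.95122),None),
([.066,.225,.31,2.051,-.13,.834,.664],(.395,-.1549,.4622),Ro.from_quat([.994,.105,.027,-.002]).as_matrix()[:,2],Ro.from_quat([.994,.105,.027,-.002]).as_matrix()[:,0]),
([.14,.67,.259,2.29,-.908,.239,1.44],(.397,-.1549,.231),Ro.from_quat([.994,.105,.028,-.002]).as_matrix()[:,2],Ro.from_quat([.994,.105,.028,-.002]).as_matrix()[:,0])]
def res(P,S):
    o=[]
    for q,p,z,x in D:
        a,R=fk(q,P,S);M=R.as_matrix();o+=list(a-p)+list(.2*(M[:,2]-z))
        if x is not None:o+=list(.1*(M[:,0]-x))
    return np.array(o)
best=min(((least_squares(res,[.3,.35,0,0,.3,0,.1,0,0],args=(S,)),S) for S in itertools.product((1,-1),repeat=4)),key=lambda r:r[0].cost)
print(best[1],best[0].x.round(4),np.abs(best[0].fun).max())
np.savez('kin.npz',P=best[0].x,S=best[1])
E
python3 fit.py
```

```text
(-1, -1, -1, 1) [ 0.3272  0.5564  0.006  -0.0012  0.3793  0.0008  0.1652 -0.0257 -0.0015] 0.18240169537842107
```

```bash
sed -i "s/('z',S\[3\]\*q\[6\],(0,0,0))/('z',S[3]*q[6]+P[9],(0,0,0))/" kin.py; sed -i 's/\[.3,.35,0,0,.3,0,.1,0,0\],args=(S,)),S)/[.3,.35,0,0,.3,0,.1,0,0,c],args=(S,)),S)/; s/for S in itertools.product((1,-1),repeat=4)/for c in (0,3.14) for S in itertools.product((1,-1),repeat=4)/' fit.py; python3 fit.py
```

```text
(-1, -1, -1, -1) [ 3.2720e-01  5.5640e-01  6.0000e-03 -1.2000e-03  3.7930e-01  8.0000e-04
  1.6520e-01 -2.5700e-02 -1.5000e-03 -3.1413e+00] 0.0014762561817588948
```

```bash
cat >> kin.py <<'E'
_k=np.load('kin.npz');P=_k['P'];S=_k['S']
def ik(p,R,seeds,m=.06):
    out=[]
    for s in seeds:
        f=lambda q:np.r_[fk(q,P,S)[0]-p,.3*(R.inv()*fk(q,P,S)[1]).as_rotvec(),.001*(q-s)]
        r=least_squares(f,np.clip(s,lo+m+.01,hi-m-.01),bounds=(lo+m,hi-m),max_nfev=60)
        if np.abs(r.fun[:6]).max()<.003: out.append(r.x)
    return out
E
cat > t.py <<'E'
from kin import *; from h import goal
rng=np.random.default_rng(0)
seeds=[np.array([a,.4,c,2.2,q5,q6,d]) for a in(.2,) for c in(-.5,.5) for q5 in(-.5,1.,2.,3.1) for q6 in(.4,.9) for d in(-1.5,1.5)]
for th in (25,35,45):
  for psi in (-20,0,12):
    u=np.array([np.cos(np.radians(psi)),np.sin(np.radians(psi))])
    for nm,b,bk in (('start',(.505,-.132),.055),('end',(.662,-.123),.036)):
        t=np.array(b)-bk*u
        o=ik(*goal((*t,.02),psi,th),seeds)
        print(th,psi,nm,len(o),[x.round(2).tolist() for x in o[:1]],'q5 range',(min(x[4] for x in o).round(2),max(x[4] for x in o).round(2)) if o else '')
E
time python3 t.py
```

```text
25 -20 start 0 [] q5 range 
25 -20 end 15 [[0.47, 0.9, -0.6, 2.1, 1.98, 0.59, 2.62]] q5 range (np.float64(1.98), np.float64(4.07))
25 0 start 0 [] q5 range 
25 0 end 14 [[0.48, 0.86, -0.42, 2.1, 2.36, 0.29, 2.64]] q5 range (np.float64(2.32), np.float64(4.18))
25 12 start 0 [] q5 range 
25 12 end 21 [[0.86, 1.05, -0.96, 2.06, 1.84, 0.56, -2.71]] q5 range (np.float64(1.82), np.float64(4.18))
35 -20 start 0 [] q5 range 
35 -20 end 16 [[0.5, 0.99, -0.69, 2.23, 2.31, 0.88, 2.32]] q5 range (np.float64(2.31), np.float64(3.87))
35 0 start 0 [] q5 range 
35 0 end 13 [[0.61, 0.95, -0.58, 2.23, 2.71, 0.6, 2.4]] q5 range (np.float64(2.68), np.float64(3.84))
35 12 start 0 [] q5 range 
35 12 end 25 [[1.03, 1.26, -1.19, 2.17, 2.18, 0.78, -2.84]] q5 range (np.float64(2.18), np.float64(3.79))
45 -20 start 0 [] q5 range 
45 -20 end 16 [[0.43, 1.06, -0.62, 2.33, 2.55, 1.15, 2.08]] q5 range (np.float64(2.55), np.float64(3.59))
45 0 start 0 [] q5 range 
45 0 end 13 [[0.63, 1.04, -0.56, 2.33, 2.98, 0.9, 2.23]] q5 range (np.float64(2.97), np.float64(3.66))
45 12 start 0 [] q5 range 
45 12 end 12 [[0.85, 1.08, -0.7, 2.26, 3.08, 0.67, 2.5]] q5 range (np.float64(3.08), np.float64(3.76))
real	1m13.146s
user	1m12.998s
sys	0m0.173s
```

```bash
cat >> h.py <<'E'
def goal3(tip,psi,th,sg=1,side=-1):  # tool comes from the left (side=-1), pushing with finger flank, y_t=sg*u
    p,a=np.radians(psi),np.radians(th); u=np.array([np.cos(p),np.sin(p),0]); l=side*np.array([-u[1],u[0],0])
    z=np.sin(a)*l-np.array([0,0,np.cos(a)]); y=sg*u
    return np.array(tip)-L*z, Ro.from_matrix(np.c_[np.cross(y,z),y,z])
E
cat > t.py <<'E'
from kin import *; from h import goal3
seeds=[np.array([a,.6,c,2.2,q5,q6,d]) for a in(-.3,.4) for c in(-.5,.5) for q5 in(0.,1.5) for q6 in(.6,) for d in(-1.5,1.5)]
for th in (40,50,60):
  for sg in (1,-1):
    psi=12;u=np.array([np.cos(np.radians(psi)),np.sin(np.radians(psi))]);l=np.array([u[1],-u[0]])
    for nm,b,bk in (('start',(.505,-.132),.055),('mid',(.5875,-.114),.041)):
        t=np.array(b)-bk*u+.012*l
        o=ik(*goal3((*t,.025),psi,th,sg),seeds)
        print(th,sg,nm,len(o),[x.round(2).tolist() for x in o[:2]])
E
time python3 t.py
```

```text
40 1 start 13 [[-0.11, 0.91, -0.14, 2.32, 1.67, 0.81, -0.12], [0.01, 0.93, -0.31, 2.32, 1.65, 0.95, -0.09]]
40 1 mid 13 [[-0.15, 0.92, -0.08, 2.06, 1.41, 0.77, 0.23], [-0.4, 0.96, 0.29, 2.06, 1.27, 0.49, 0.32]]
40 -1 start 5 [[-0.43, 0.96, 0.33, 2.32, 1.78, 0.44, 2.88], [-0.43, 0.96, 0.33, 2.32, 1.78, 0.44, 2.88]]
40 -1 mid 11 [[-0.55, 1.03, 0.53, 2.06, 1.02, 0.29, -2.61], [-0.27, 0.93, 0.09, 2.06, 1.36, 0.64, -2.88]]
50 1 start 13 [[-0.24, 1.01, -0.09, 2.31, 1.62, 0.95, -0.22], [-0.16, 1.02, -0.21, 2.31, 1.62, 1.05, -0.21]]
50 1 mid 13 [[-0.28, 1.01, -0.02, 2.05, 1.42, 0.9, 0.11], [-0.45, 1.04, 0.24, 2.05, 1.34, 0.68, 0.16]]
50 -1 start 5 [[-0.42, 1.03, 0.17, 2.31, 1.64, 0.72, 2.88], [-0.42, 1.03, 0.17, 2.31, 1.64, 0.72, 2.88]]
50 -1 mid 11 [[-0.72, 1.18, 0.69, 2.04, 0.92, 0.29, -2.64], [-0.61, 1.1, 0.49, 2.05, 1.19, 0.46, -2.88]]
60 1 start 14 [[-0.36, 1.12, -0.03, 2.27, 1.54, 1.05, -0.29], [-0.33, 1.12, -0.07, 2.27, 1.55, 1.09, -0.29]]
60 1 mid 14 [[-0.38, 1.11, 0.04, 2.01, 1.4, 1.02, 0.03], [-0.57, 1.15, 0.32, 2.01, 1.29, 0.77, 0.09]]
60 -1 start 5 [[-0.36, 1.12, -0.03, 2.27, 1.54, 1.05, 2.85], [-0.4, 1.13, 0.01, 2.27, 1.54, 1.01, 2.85]]
60 -1 mid 11 [[-0.88, 1.38, 0.84, 2.01, 0.59, 0.29, -2.46], [-0.76, 1.26, 0.62, 2.01, 1.06, 0.48, -2.88]]
real	0m28.508s
user	0m28.650s
sys	0m0.194s
```

A flank push with the tool leaning in from the left (+y) is within reach. I'll check clearance to the bottle at (278,245), check the path joints, and plan the transit.

```bash
cat > t.py <<'E'
from kin import *; from h import *
t=load('top0');T=lambda x,y:((x+.5)/3-.5+240,(y+.5)/3-.5+85)
print('b4',plane(t,T(97,488),.25))
s,R=cur(); q=s['q'].copy()
def show(n,g):
    global q
    p,Q=g; o=ik(p,Q,[q],.03)
    print(n,'shift',(R.inv().apply(p-s['position'])*1e3).round(0),'rv',(R.inv()*Q).as_rotvec().round(3), o and o[0].round(2))
    if o:
        q=o[0]; print('    wrist',(p-.165*Q.as_matrix()[:,2]).round(3))
show('up',(s['position']+[0,-.0,.22],R))
for a in (30,60,90):
    show('yaw%d'%a,(s['position']+[0.02,0.03,.22],Ro.from_rotvec([0,0,np.radians(a-12*a/90)])*R))
for th in (15,30,45): show('lean%d'%th,goal3((.445,-.132,.30),0,th))
for z in (.2,.1,.05,.022): show('dn',goal3((.445,-.132,z),0,45))
for x in (.48,.52): show('push',goal3((x,-.132,.022),0,45))
E
python3 t.py
```

```text
b4 [0.34002812 0.11117885]
up shift [  12.    1. -220.] rv [0. 0. 0.] [-0.19  0.29  0.65  2.06 -0.28  0.82  0.84]
    wrist [ 0.388 -0.156  0.616]
yaw30 shift [  38.  -25. -218.] rv [ 0.026  0.001 -0.453] [-0.16  0.29  0.52  2.04 -0.25  0.83  1.17]
    wrist [ 0.41  -0.13   0.616]
yaw60 shift [  38.  -25. -218.] rv [ 0.051  0.003 -0.906] [-0.07  0.28  0.41  2.03 -0.22  0.86  1.59]
    wrist [ 0.413 -0.133  0.616]
yaw90 shift [  38.  -25. -218.] rv [ 0.077  0.004 -1.359] [ 0.01  0.28  0.31  2.02 -0.18  0.88  1.99]
    wrist [ 0.417 -0.134  0.616]
lean15 shift [  74.  -55. -232.] rv [-0.137 -0.266 -1.358] [-0.29  0.29  0.42  1.98  0.19  0.87  1.57]
    wrist [ 0.445 -0.045  0.626]
lean30 shift [  82.  -96. -215.] rv [-0.316 -0.485 -1.34 ] [-0.54  0.35  0.52  2.04  0.46  0.87  1.22]
    wrist [0.445 0.037 0.593]
lean45 shift [  88. -131. -187.] rv [-0.495 -0.703 -1.305] [-0.73  0.48  0.62  2.08  0.66  0.91  0.95]
    wrist [0.445 0.107 0.539]
dn shift [  82. -132.  -87.] rv [-0.495 -0.703 -1.305] [-0.7   0.68  0.61  2.17  0.69  0.66  0.79]
    wrist [0.445 0.107 0.439]
dn shift [  76. -132.   13.] rv [-0.495 -0.703 -1.305] [-0.7   0.92  0.63  2.2   0.71  0.42  0.64]
    wrist [0.445 0.107 0.339]
dn shift [  74. -132.   63.] rv [-0.495 -0.703 -1.305] [-0.71  1.05  0.64  2.2   0.71  0.32  0.58]
    wrist [0.445 0.107 0.289]
dn shift [  72. -132.   91.] rv [-0.495 -0.703 -1.305] [-0.71  1.12  0.64  2.19  0.7   0.27  0.55]
    wrist [0.445 0.107 0.261]
push shift [ 106. -125.   93.] rv [-0.495 -0.703 -1.305] [-0.66  1.1   0.59  2.1   0.68  0.36  0.6 ]
    wrist [0.48  0.107 0.261]
push shift [ 145. -117.   95.] rv [-0.495 -0.703 -1.305] [-0.6   1.09  0.55  1.99  0.66  0.45  0.66]
    wrist [0.52  0.107 0.261]
```

>>> move_arm --series '[[[2, 0, -55, 0, 0, 0, 1], [5, 0, -110, 0, 0, 0, 0.5], [8, 0, -165, 0, 0, 0, 0], [12, 0, -220, 0, 0, 0, 0], [18, -6, -218, 0.01, 0, -0.17, 0], [22, -12, -218, 0.02, 0, -0.34, 0], [28, -18, -218, 0.03, 0, -0.51, 0], [38, -25, -218, 0.04, 0, -0.68, 0], [38, -25, -218, 0.05, 0, -0.85, 0], [38, -25, -218, 0.06, 0, -1.02, 0], [38, -25, -218, 0.07, 0, -1.19, 0], [38, -25, -218, 0.077, 0.004, -1.359, 0]]]'

```text
time: 7.92
position: [0.4159, -0.1247, 0.4526]
eef_rot: [-0.018, 0.705, 0.709, 0.021]
ft_force: [-0.8, -0.6, 1.2]
finger_gap: -0.0001
```

```bash
cat > show.py <<'E'
from kin import *; from h import *
s,R=cur(); q=s['q'].copy()
print('t',round(s['time'],2),'tip',(s['position']+L*R.as_matrix()[:,2]).round(4),'F',s['ft_force'].round(1),'gap',round(s['finger_gap'],3),q.round(2))
def show(n,g):
    global q
    p,Q=g; o=ik(p,Q,[q],.02)
    print(n,(R.inv().apply(p-s['position'])*1e3).round(0),(R.inv()*Q).as_rotvec().round(3),o and o[0].round(2))
    if o: q=o[0]
E
python3 - <<'E'
from show import *
for th in (15,30,45): show('lean%d'%th,goal3((.445,-.132,.30),0,th))
for z in (.2,): show('dn',goal3((.445,-.132,z),0,45))
E
```

```text
t 7.92 tip [ 0.4167 -0.115   0.2799] F [-0.8 -0.6  1.2] gap -0.0 [-0.14  0.29  0.5   2.02 -0.25  0.89  2.08]
lean15 [ 38.  29. -12.] [ 0.005 -0.318  0.005] [-0.46  0.33  0.66  1.98  0.08  0.85  1.69]
lean30 [79. 29.  7.] [ 0.006 -0.58   0.004] [-0.74  0.42  0.83  2.04  0.3   0.81  1.4 ]
lean45 [113.  30.  37.] [ 0.007 -0.841  0.003] [-0.93  0.6   0.96  2.08  0.44  0.78  1.2 ]
dn [107.  29. 137.] [ 0.007 -0.841  0.003] [-0.85  0.79  0.88  2.17  0.39  0.54  1.11]
```

>>> move_arm --series '[[[22, 18, -12, 0, -0.17, 0, 0], [38, 29, -12, 0.005, -0.318, 0.005, 0], [60, 29, -3, 0.006, -0.45, 0.004, 0], [79, 29, 7, 0.006, -0.58, 0.004, 0], [96, 30, 21, 0.006, -0.71, 0.003, 0], [113, 30, 37, 0.007, -0.841, 0.003, 0], [111, 30, 80, 0.007, -0.841, 0.003, 0], [107, 29, 137, 0.007, -0.841, 0.003, 0], [107, 29, 137, 0.007, -0.841, 0.003, 0]]]'

```text
time: 9.05
position: [0.444, -0.0099, 0.3205]
eef_rot: [0.27, 0.652, 0.654, -0.273]
ft_force: [-0.4, -0.8, 0.9]
finger_gap: -0.0001
```

```bash
python3 - <<'E'
from show import *
for z in (.2,.1,.05,.022): show('dn',goal3((.445,-.132,z),0,45))
show('p',goal3((.52,-.132,.022),0,45))
q=s['q'];print('alt')
E
```

```text
t 9.05 tip [ 0.4434 -0.1326  0.1985] F [-0.4 -0.8  0.9] gap -0.0 [-0.82  0.74  0.78  2.17  0.52  0.59  0.96]
dn [-1.  1. -1.] [-0.004  0.003  0.004] [-0.8   0.75  0.78  2.17  0.52  0.58  0.97]
dn [70.  2. 69.] [-0.004  0.003  0.004] [-0.77  0.98  0.74  2.2   0.49  0.36  0.87]
dn [105.   2. 104.] [-0.004  0.003  0.004] [-0.76  1.09  0.72  2.2   0.47  0.27  0.82]
dn [125.   2. 124.] [-0.004  0.003  0.004] [-0.73  1.13  0.66  2.19  0.63  0.25  0.62]
p [125.  77. 124.] [-0.004  0.003  0.004] [-0.62  1.1   0.58  1.99  0.59  0.43  0.72]
alt
```

>>> move_arm --series '[[[35, 1, 35, 0, 0, 0, 0], [70, 2, 69, 0, 0, 0, 0], [90, 2, 89, 0, 0, 0, 0], [110, 2, 109, 0, 0, 0, 0], [118, 2, 117, 0, 0, 0, 0], [118, 2, 117, 0, 0, 0, 0]]]'

```text
time: 9.8
position: [0.446, -0.0094, 0.1559]
eef_rot: [0.27, 0.652, 0.654, -0.272]
ft_force: [0.3, -0.3, 0.6]
finger_gap: 0.0002
```

```bash
python3 - <<'E'
from show import *
for z in (.022,): show('dn',goal3((.445,-.132,z),0,45))
show('p',goal3((.52,-.132,.022),0,45))
t=grab('top','top3');d=grab('side','side3')
a=cv2.resize(d['frame'][90:230,240:400,::-1],(400,350),interpolation=cv2.INTER_CUBIC);b=cv2.resize(t['frame'][105:245,280:440,::-1],(400,350),interpolation=cv2.INTER_CUBIC)
cv2.imwrite('pics/c5.png',np.hstack([a,b]))
E
```

```text
t 9.8 tip [ 0.4457 -0.1321  0.0339] F [ 0.3 -0.3  0.6] gap 0.0 [-0.76  1.12  0.7   2.19  0.48  0.27  0.78]
dn [ 8. -1.  8.] [-0.002  0.003  0.003] [-0.73  1.13  0.66  2.19  0.63  0.25  0.62]
p [ 8. 74.  8.] [-0.002  0.003  0.003] [-0.62  1.1   0.58  1.99  0.59  0.43  0.72]
```

View pics/c5.png

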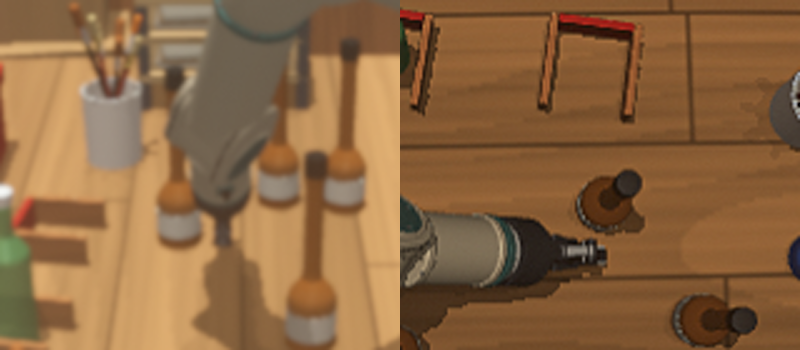

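Crop 5 shows the shut fingers low behind the target. The fingertips are at (603,253) in the right half and the bottle body is at (605,203). Now I lower slightly and push gently.

>>> move_arm --series '[[[4, -1, 4, 0, 0, 0, 0], [8, -1, 8, 0, 0, 0, 0], [8, 6, 8, 0, 0, 0, 0], [8, 12, 8, 0, 0, 0, 0], [8, 17, 8, 0, 0, 0, 0], [8, 22, 8, 0, 0, 0, 0], [8, 27, 8, 0, 0, 0, 0], [8, 32, 8, 0, 0, 0, 0], [8, 37, 8, 0, 0, 0, 0], [8, 42, 8, 0, 0, 0, 0], [8, 47, 8, 0, 0, 0, 0], [8, 47, 8, 0, 0, 0, 0]]]'

```text
time: 11.4
position: [0.4935, -0.0096, 0.1447]
eef_rot: [0.271, 0.652, 0.653, -0.272]
ft_force: [-0.4, 0.9, -0.1]
finger_gap: -0.0002
```

```bash
cat >> h.py <<'E'
def bottle(tag):
    """cap (z=.25) and label/body foot from the dark cap blob in both views, near the last known place"""
    t=grab('top',tag+'t');d=grab('side',tag+'s');return t,d
E
python3 - <<'E'
from show import *
print(s['ft_force'])
t=grab('top','top4');d=grab('side','side4')
a=cv2.resize(d['frame'][90:230,240:400,::-1],(400,350),interpolation=cv2.INTER_CUBIC);b=cv2.resize(t['frame'][105:245,280:440,::-1],(400,350),interpolation=cv2.INTER_CUBIC)
cv2.imwrite('pics/c6.png',np.hstack([a,b]))
E
```

```text
t 11.4 tip [ 0.4934 -0.1322  0.0226] F [-0.4  0.9 -0.1] gap -0.0 [-0.7   1.12  0.65  2.06  0.5   0.36  0.78]
[-0.38151636  0.93935608 -0.12885689]
```

View pics/c6.png

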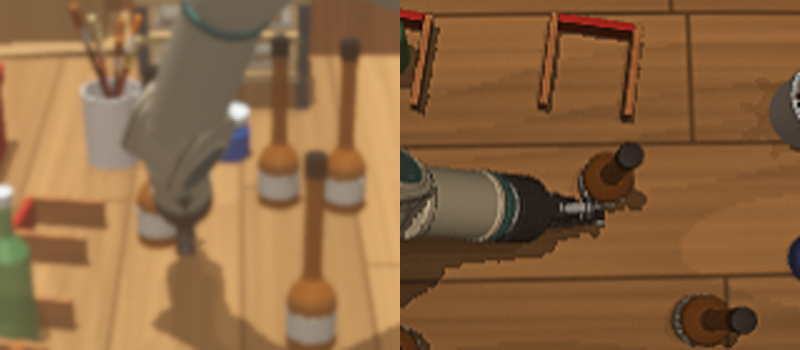

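Crop 6 shows the bottle upright and pushed about 30 mm straight ahead, with its cap now at (630,155) in the right half. Next I'll check where the from-behind cradle pose for the last stretch is within reach, and plan the leftward push.

```bash
cat > t.py <<'E'
from show import *
t=load('top4');print('cap',plane(t,(372,167),.25))
for psi in(0,14): show('back',goal3((.475,-.146,.022),psi,45))
q0=q.copy()
show('end',goal3((.5475,-.1285,.022),14,45))
seeds=[np.array([a,.8,c,2.1,q5,.5,d]) for a in(0,.6) for c in(-.5,0.3) for q5 in(1.5,3.) for d in(-2,2)]
for b in ((.5875,-.114),(.61,-.1155),(.64,-.12),(.662,-.123)):
  for psi,th in ((-8,20),(-8,30),(-8,40)):
    u=np.array([np.cos(np.radians(psi)),np.sin(np.radians(psi))])
    o=ik(*goal((*(np.array(b)-.037*u),.02),psi,th),seeds,.04)
    print(b,th,len(o),[x.round(2).tolist() for x in o[:2]])
E
python3 t.py
```

```text
t 11.5 tip [ 0.4933 -0.132   0.0225] F [ 0.5  1.3 -0.1] gap 0.0 [-0.7   1.12  0.65  2.07  0.5   0.36  0.78]
cap [ 0.53270193 -0.13792894]
back [-10. -18.  10.] [-0.001  0.002  0.002] [-0.69  1.14  0.69  2.12  0.52  0.27  0.78]
back [-12. -48.  13.] [-0.173  0.002 -0.17 ] [-0.5   1.02  0.35  2.28  1.7   0.5  -0.23]
end [-0. 25.  0.] [-0.173  0.002 -0.17 ] [-0.44  1.    0.26  2.08  1.39  0.58  0.17]
(0.5875, -0.114) 20 8 [[0.44, 0.82, -0.42, 2.24, 2.24, 0.37, 2.55], [0.3, 0.79, -0.22, 2.24, 2.58, 0.27, 2.18]]
(0.5875, -0.114) 30 8 [[0.56, 0.91, -0.59, 2.38, 2.54, 0.72, 2.31], [0.33, 0.85, -0.25, 2.38, 2.88, 0.62, 1.9]]
(0.5875, -0.114) 40 0 []
(0.61, -0.1155) 20 8 [[0.4, 0.82, -0.37, 2.18, 2.19, 0.31, 2.6], [0.35, 0.81, -0.3, 2.18, 2.29, 0.27, 2.49]]
(0.61, -0.1155) 30 8 [[0.54, 0.91, -0.57, 2.32, 2.52, 0.66, 2.34], [0.32, 0.85, -0.24, 2.32, 2.87, 0.56, 1.91]]
(0.61, -0.1155) 40 8 [[0.12, 0.95, 0.04, 2.43, 3.18, 0.93, 1.53], [-0.05, 0.99, 0.3, 2.43, 3.36, 0.98, 1.27]]
(0.64, -0.12) 20 8 [[0.39, 0.83, -0.36, 2.1, 1.99, 0.27, 2.8], [0.39, 0.83, -0.36, 2.1, 1.99, 0.27, 2.8]]
(0.64, -0.12) 30 8 [[0.52, 0.9, -0.55, 2.24, 2.48, 0.59, 2.39], [0.3, 0.85, -0.22, 2.24, 2.85, 0.48, 1.92]]
(0.64, -0.12) 40 8 [[0.55, 1.0, -0.58, 2.36, 2.73, 0.92, 2.2], [0.35, 0.94, -0.29, 2.36, 2.94, 0.85, 1.88]]
(0.662, -0.123) 20 0 []
(0.662, -0.123) 30 8 [[0.5, 0.9, -0.52, 2.18, 2.44, 0.54, 2.42], [0.29, 0.85, -0.2, 2.18, 2.84, 0.43, 1.93]]
(0.662, -0.123) 40 8 [[0.54, 0.99, -0.58, 2.3, 2.71, 0.86, 2.22], [0.35, 0.94, -0.28, 2.3, 2.93, 0.79, 1.89]]
```

```bash
python3 - <<'E'
from show import *
show('back',goal3((.481,-.134,.022),0,45))
show('b2',goal3((.481,-.142,.022),7,45))
show('b3',goal3((.481,-.149,.022),14,45))
show('b4',goal3((.493,-.147,.022),14,45))
show('e',goal3((.535,-.129,.022),14,45))
E
```

```text
t 11.5 tip [ 0.4933 -0.132   0.0225] F [ 0.5  1.3 -0.1] gap 0.0 [-0.7   1.12  0.65  2.07  0.5   0.36  0.78]
back [ -1. -12.   2.] [-0.001  0.002  0.002] [-0.7   1.13  0.67  2.1   0.51  0.31  0.78]
b2 [ -8. -27.   8.] [-0.087  0.002 -0.084] [-0.67  1.11  0.62  2.18  1.12  0.25  0.25]
b3 [-14. -42.  15.] [-0.173  0.002 -0.17 ] [-0.54  1.04  0.43  2.26  1.72  0.42 -0.24]
b4 [-13. -30.  14.] [-0.173  0.002 -0.17 ] [-0.55  1.04  0.44  2.23  1.65  0.4  -0.16]
e [-0. 12.  1.] [-0.173  0.002 -0.17 ] [-0.51  1.02  0.37  2.11  1.39  0.48  0.13]
```

>>> move_arm --series '[[[-1, -12, 2, 0, 0, 0, 0], [-4, -20, 5, -0.043, 0, -0.042, 0], [-8, -27, 8, -0.087, 0, -0.084, 0], [-11, -34, 12, -0.13, 0, -0.127, 0], [-14, -42, 15, -0.173, 0, -0.17, 0], [-14, -42, 15, -0.173, 0, -0.17, 0], [-14, -42, 15, -0.173, 0, -0.17, 0]]]'

```text
time: 12.38
position: [0.45, -0.03, 0.1438]
eef_rot: [0.301, 0.568, 0.728, -0.237]
ft_force: [-0.3, 0.2, 0.8]
finger_gap: 0.0003
```

```bash
python3 - <<'E'
from show import *
print(np.degrees(np.arctan2(*R.as_matrix()[:2,1][::-1])))
show('b4',goal3((.495,-.147,.022),14,45))
show('e',goal3((.535,-.129,.022),14,45))
E
```

```text
t 12.38 tip [ 0.4793 -0.1488  0.0215] F [-0.3  0.2  0.8] gap 0.0 [-0.65  1.09  0.57  2.27  1.75  0.29 -0.3 ]
14.013318016644112
b4 [-2. 15.  1.] [-0.002  0.     0.002] [-0.65  1.1   0.6   2.23  1.69  0.26 -0.22]
e [ 4. 58. -5.] [-0.002  0.     0.002] [-0.57  1.05  0.46  2.11  1.35  0.4   0.16]
```

>>> move_arm --series '[[[-1, 8, 1, 0, 0, 0, 0], [-2, 15, 1, 0, 0, 0, 0], [-1, 21, 0, 0, 0, 0, 0], [0, 27, -1, 0, 0, 0, 0], [0, 32, -1, 0, 0, 0, 0], [1, 37, -2, 0, 0, 0, 0], [2, 42, -3, 0, 0, 0, 0], [2, 47, -3, 0, 0, 0, 0], [3, 53, -4, 0, 0, 0, 0], [4, 58, -5, 0, 0, 0, 0], [4, 58, -5, 0, 0, 0, 0]]]'

```text
time: 13.75
position: [0.505, -0.0095, 0.1443]
eef_rot: [0.301, 0.568, 0.729, -0.236]
ft_force: [-0.9, -0.2, 0.4]
finger_gap: 0.0001
```

```bash
python3 - <<'E'
from show import *
t=grab('top','top5');d=grab('side','side5')
a=cv2.resize(d['frame'][90:230,240:400,::-1],(400,350),interpolation=cv2.INTER_CUBIC);b=cv2.resize(t['frame'][105:205,310:410,::-1],(400,400),interpolation=cv2.INTER_CUBIC)
c=np.zeros((400,800,3),np.uint8);c[:350,:400]=a;c[:,400:]=b;cv2.imwrite('pics/c7.png',c)
# dark-cap centroid: low value, low saturation, near the expected place
for tag in ('top0','top5'):
    f=load(tag)['frame']; h=cv2.cvtColor(f,cv2.COLOR_RGB2HSV); m=((h[...,2]<75)&(h[...,1]<110)).astype(np.uint8)
    n,l,st,ce=cv2.connectedComponentsWithStats(m)
    for i in range(1,n):
        if 40<st[i,4]<200 and 330<ce[i][0]<420 and 120<ce[i][1]<280: print(tag,st[i],ce[i],plane(load(tag),ce[i],.25))
E
```

```text
t 13.75 tip [ 0.5344 -0.1282  0.0219] F [-0.9 -0.2  0.4] gap 0.0 [-0.62  1.06  0.51  2.11  1.27  0.36  0.21]
top0 [367 174   9   9  70] [370.94285714 177.95714286] [ 0.50549306 -0.13448092]
top0 [413 228  10  10  76] [417.18421053 232.76315789] [ 0.36813609 -0.24550632]
top0 [408 266   9  10  76] [412.02631579 270.47368421] [ 0.27609281 -0.23002343]
top5 [363 146  10  10  75] [367.62666667 150.37333333] [ 0.57444865 -0.12831485]
top5 [413 228  10  10  77] [417.14285714 232.7012987 ] [ 0.36829058 -0.2454074 ]
top5 [408 266   9  10  75] [411.97333333 270.56      ] [ 0.27588571 -0.22988611]
```

View pics/c7.png

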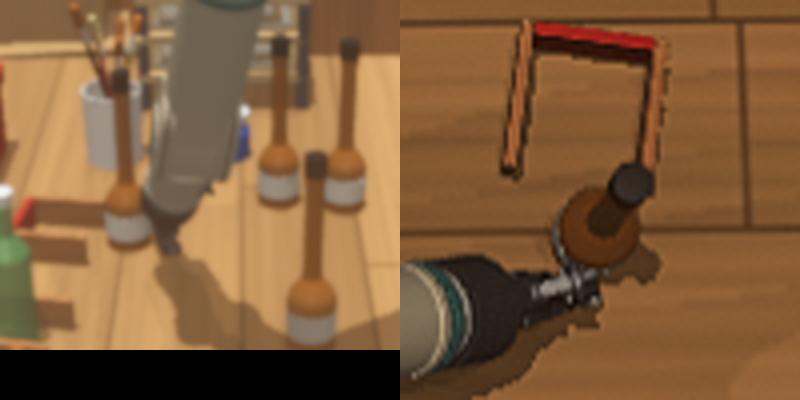

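Crop 7 shows the bottle upright just before the stall mouth, but still too far right. Its cap is at (630,185), in line with the right wall. From the caps it stands at about (0.574, −0.127), 16 mm right of the centre line. I'll now change to the two-finger cradle from behind, which can steer it.

```bash
cat >> h.py <<'E'
def goalc(tip,psi,th):
    p,Q=goal(tip,psi,th); return p,Q*Ro.from_euler('z',np.pi)
E
cat > t.py <<'E'
from show import *
u=lambda a:np.array([np.cos(np.radians(a)),np.sin(np.radians(a))])
b=np.array([.574,-.127])
seeds=[np.array([a,.85,c,2.3,q5,.5,d]) for a in(0,.6) for c in(-.5,0.2) for q5 in(2.,3.) for d in(-1.5,-.5,1.)]
for psi in(5,15,25):
  for th in(25,32):
    for bk in(.055,.036):
      o=ik(*goalc((*(b-bk*u(psi)),.02),psi,th),seeds,.03)
      print(psi,th,bk,len(o),[x.round(2).tolist() for x in o[:2]])
for bb in ((.59,-.113),(.662,-.123)):
  for psi in(5,-8):
      o=ik(*goalc((*(np.array(bb)-.036*u(psi)),.02),psi,30),seeds,.03); print(bb,psi,len(o),[x.round(2).tolist() for x in o[:2]])
E
python3 t.py
```

```text
t 13.85 tip [ 0.5343 -0.1282  0.0219] F [-1.4  0.6 -0.3] gap -0.0 [-0.62  1.06  0.51  2.11  1.27  0.36  0.21]
5 25 0.055 24 [[0.58, 0.84, -0.4, 2.35, 2.87, 0.42, -0.85], [0.73, 0.89, -0.64, 2.35, 2.51, 0.49, -0.46]]
5 25 0.036 24 [[0.56, 0.83, -0.39, 2.3, 2.85, 0.38, -0.84], [0.7, 0.89, -0.62, 2.3, 2.48, 0.46, -0.44]]
5 32 0.055 24 [[0.65, 0.9, -0.45, 2.43, 3.02, 0.65, -0.92], [0.82, 0.98, -0.73, 2.43, 2.7, 0.7, -0.55]]
5 32 0.036 24 [[0.63, 0.9, -0.45, 2.39, 3.0, 0.6, -0.92], [0.8, 0.97, -0.72, 2.39, 2.67, 0.66, -0.54]]
15 25 0.055 24 [[0.68, 0.84, -0.44, 2.3, 2.98, 0.3, -0.71], [0.8, 0.89, -0.63, 2.3, 2.56, 0.35, -0.26]]
15 25 0.036 24 [[0.64, 0.84, -0.43, 2.26, 2.95, 0.27, -0.71], [0.76, 0.89, -0.61, 2.26, 2.52, 0.32, -0.25]]
15 32 0.055 24 [[0.78, 0.91, -0.5, 2.37, 3.14, 0.48, -0.77], [0.93, 0.98, -0.75, 2.37, 2.74, 0.51, -0.33]]
15 32 0.036 24 [[0.75, 0.91, -0.5, 2.33, 3.11, 0.46, -0.77], [0.9, 0.98, -0.74, 2.33, 2.71, 0.49, -0.33]]
25 25 0.055 24 [[0.91, 0.92, -0.72, 2.23, 2.22, 0.26, 0.3], [0.91, 0.92, -0.72, 2.23, 2.22, 0.26, 0.3]]
25 25 0.036 24 [[0.88, 0.93, -0.72, 2.2, 2.15, 0.26, 0.35], [0.88, 0.93, -0.72, 2.2, 2.15, 0.26, 0.35]]
25 32 0.055 24 [[0.89, 0.93, -0.58, 2.29, 3.2, 0.29, -0.6], [1.0, 0.98, -0.75, 2.29, 2.73, 0.31, -0.11]]
25 32 0.036 24 [[0.86, 0.92, -0.58, 2.26, 3.18, 0.28, -0.61], [0.96, 0.98, -0.74, 2.26, 2.71, 0.3, -0.12]]
(0.59, -0.113) 5 24 [[0.56, 0.88, -0.43, 2.34, 2.92, 0.52, -0.9], [0.73, 0.94, -0.69, 2.34, 2.59, 0.6, -0.52]]
(0.59, -0.113) -8 24 [[0.42, 0.87, -0.39, 2.37, 2.73, 0.64, -1.07], [0.59, 0.93, -0.65, 2.37, 2.48, 0.74, -0.76]]
(0.662, -0.123) 5 24 [[0.52, 0.88, -0.4, 2.15, 2.85, 0.35, -0.85], [0.66, 0.93, -0.62, 2.15, 2.48, 0.43, -0.42]]
(0.662, -0.123) -8 24 [[0.37, 0.87, -0.33, 2.18, 2.66, 0.46, -0.99], [0.54, 0.92, -0.59, 2.18, 2.38, 0.57, -0.64]]
```

```bash
cat > t.py <<'E'
from show import *
def ori(al,th,rho): # lean heading al, tilt th, rho: 0 -> x horizontal at al+90 ; y forward-up
    p,Q=goalc((0,0,0),al,th); return Q*Ro.from_euler('z',rho,degrees=True)
def G(tip,al,th,rho):
    Q=ori(al,th,rho); return np.array(tip)-L*Q.as_matrix()[:,2],Q
# rho giving current orientation
al=-76; Q=ori(al,45,0); print('rho now',np.degrees((Q.inv()*R).as_rotvec()))
q0=q.copy()
for z in (.05,.12):
    q=q0.copy(); print('z',z)
    for f in np.linspace(0,1,8):
        a=-76+f*81; show('%.2f'%f,G((.50-.0*f,-.142,z if f else .03),a,45-15*f,-90*(1-f)*np.sign(1)))
E
python3 t.py
```

```text
t 13.85 tip [ 0.5343 -0.1282  0.0219] F [-1.4  0.6 -0.3] gap -0.0 [-0.62  1.06  0.51  2.11  1.27  0.36  0.21]
rho now [ 6.91792140e-02 -4.53247566e-02 -9.01461505e+01]
z 0.05
0.00 [ -9. -37.  -2.] [-0.001 -0.     0.003] [-0.59  1.04  0.5   2.21  1.56  0.36 -0.07]
0.14 [-31. -61. -14.] [-0.136  0.052  0.081] [-0.41  0.92  0.27  2.34  1.99  0.58 -0.48]
0.29 [-43. -81.  -9.] [-0.252  0.132  0.152] [-0.23  0.88  0.1   2.44  2.27  0.75 -0.73]
0.43 [-56. -98.  -2.] [-0.345  0.234  0.214] []
0.57 [ -71. -111.    8.] [-0.41   0.351  0.265] []
0.71 [ -88. -120.   19.] [-0.447  0.476  0.305] []
0.86 [-104. -123.   30.] [-0.455  0.603  0.334] []
1.00 [-119. -123.   41.] [-0.436  0.724  0.351] [ 0.7   0.81 -0.48  2.45  2.97  0.53 -0.88]
z 0.12
0.00 [ -9. -37.  -2.] [-0.001 -0.     0.003] [ 0.02  0.98 -0.41  2.21  1.6   1.12  0.  ]
0.14 [-81. -61. -64.] [-0.136  0.052  0.081] [ 0.1   0.74 -0.47  2.34  1.65  1.04 -0.02]
0.29 [-92. -81. -59.] [-0.252  0.132  0.152] [ 0.2   0.72 -0.53  2.44  1.86  1.01 -0.22]
0.43 [-106.  -99.  -51.] [-0.345  0.234  0.214] []
0.57 [-121. -111.  -41.] [-0.41   0.351  0.265] []
0.71 [-137. -120.  -30.] [-0.447  0.476  0.305] []
0.86 [-153. -123.  -19.] [-0.455  0.603  0.334] []
1.00 [-169. -123.   -8.] [-0.436  0.724  0.351] [ 0.99  0.73 -0.92  2.42  2.28  0.46 -0.23]
```

```bash
cat >> show.py <<'E'
def G(tip,al,th,rho):
    _,Q=goalc((0,0,0),al,th); Q=Q*Ro.from_euler('z',rho,degrees=True); return np.array(tip)-L*Q.as_matrix()[:,2],Q
E
cat > t.py <<'E'
from show import *
show('back',G((.505,-.135,.022),-76,45,-90))
for z in (.12,.2,.3): show('up%.2f'%z,G((.505,-.135,z),-76,45,-90))
show('fw',G((.60,-.13,.30),-76,45,-90))
for f in np.linspace(0,1,6): show('%.2f'%f,G((.60,-.13,.30),-76+81*f,45-15*f,-90*(1-f)))
for x,z in ((.56,.3),(.52,.3),(.52,.2),(.52,.12),(.52,.06),(.52,.022)): show('dn %.2f %.3f'%(x,z),G((x,-.133,z),5,30,0))
E
python3 t.py
```

```text
t 13.85 tip [ 0.5343 -0.1282  0.0219] F [-1.4  0.6 -0.3] gap -0.0 [-0.62  1.06  0.51  2.11  1.27  0.36  0.21]
back [  0. -30.  -0.] [-0.001 -0.     0.003] [-0.62  1.07  0.52  2.19  1.52  0.33 -0.04]
up0.12 [-69. -31. -70.] [-0.001 -0.     0.003] [-0.56  0.81  0.43  2.2   1.24  0.51  0.37]
up0.20 [-125.  -31. -126.] [-0.001 -0.     0.003] [-0.53  0.62  0.38  2.17  1.06  0.66  0.64]
up0.30 [-196.  -31. -197.] [-0.001 -0.     0.003] [-0.52  0.43  0.34  2.08  0.91  0.87  0.92]
fw [-209.   62. -184.] [-0.001 -0.     0.003] [-0.44  0.55  0.3   1.84  0.83  0.92  1.06]
0.00 [-209.   62. -184.] [-0.001 -0.     0.003] [-0.44  0.55  0.3   1.84  0.83  0.92  1.06]
0.20 [-221.   30. -181.] [-0.185  0.081  0.11 ] [-0.43  0.45  0.34  1.98  0.95  0.66  0.88]
0.40 [-239.    4. -171.] [-0.328  0.212  0.202] [-0.38  0.38  0.38  2.08  1.02  0.4   0.8 ]
0.60 [-260.  -14. -158.] [-0.42   0.376  0.274] [-0.09  0.31  0.15  2.11  0.98  0.25  0.86]
0.80 [-283.  -23. -142.] [-0.455  0.553  0.324] [ 0.48  0.31 -0.42  2.09  0.72  0.25  1.15]
1.00 [-305.  -23. -127.] [-0.436  0.724  0.351] [ 0.87  0.39 -0.81  2.02  0.45  0.36  1.44]
dn 0.56 0.300 [-300.  -63. -131.] [-0.436  0.724  0.351] [ 0.97  0.34 -0.89  2.1   0.41  0.33  1.49]
dn 0.52 0.300 [-293. -102. -138.] [-0.436  0.724  0.351] [ 1.11  0.3  -0.99  2.18  0.36  0.3   1.55]
dn 0.52 0.200 [-223. -101.  -68.] [-0.436  0.724  0.351] [ 1.13  0.63 -1.19  2.32  1.62  0.44  0.34]
dn 0.52 0.120 [-166. -101.  -11.] [-0.436  0.724  0.351] [ 1.09  0.89 -1.21  2.38  1.97  0.68  0.08]
dn 0.52 0.060 [-124. -101.   31.] [-0.436  0.724  0.351] [ 1.05  1.06 -1.17  2.41  2.14  0.82  0.  ]
dn 0.52 0.022 [ -97. -101.   58.] [-0.436  0.724  0.351] [ 1.04  1.17 -1.14  2.41  2.24  0.89 -0.02]
```

The joint change-over for the cradle is awkward. A flank push turned to heading about 8°, with the tip re-centred, takes the bottle through the mouth and clears both walls: it moves from 16 mm right to about 4 mm left of the centre line.

```bash
cat > t.py <<'E'
from show import *
show('back',goal3((.522,-.130,.022),14,45))
show('turn',goal3((.520,-.138,.022),8,45))
show('touch',goal3((.532,-.136,.022),8,45))
show('p1',goal3((.566,-.1312,.022),8,45))
show('p2',goal3((.600,-.1264,.022),8,45))
E
python3 t.py
```

```text
t 13.85 tip [ 0.5343 -0.1282  0.0219] F [-1.4  0.6 -0.3] gap -0.0 [-0.62  1.06  0.51  2.11  1.27  0.36  0.21]
back [  1. -13.  -1.] [-0.001 -0.     0.003] [-0.64  1.08  0.55  2.15  1.37  0.31  0.11]
turn [-5. -4.  5.] [ 0.073 -0.     0.077] [-0.54  1.04  0.44  2.09  1.16  0.44  0.28]
touch [-5.  8.  5.] [ 0.073 -0.     0.077] [-0.52  1.04  0.41  2.06  1.13  0.47  0.32]
p1 [-8. 43.  8.] [ 0.073 -0.     0.077] [-0.48  1.03  0.36  1.96  1.06  0.55  0.43]
p2 [-11.  77.  10.] [ 0.073 -0.     0.077] [-0.44  1.04  0.31  1.87  1.    0.62  0.52]
```

>>> move_arm --series '[[[1, -13, -1, 0, 0, 0, 0], [-2, -9, 2, 0.037, 0, 0.038, 0], [-5, -4, 5, 0.073, 0, 0.077, 0], [-5, -2, 5, 0.073, 0, 0.077, 0], [-5, 8, 5, 0.073, 0, 0.077, 0], [-5, 13, 5, 0.073, 0, 0.077, 0], [-6, 18, 6, 0.073, 0, 0.077, 0], [-6, 23, 6, 0.073, 0, 0.077, 0], [-7, 28, 7, 0.073, 0, 0.077, 0], [-7, 33, 7, 0.073, 0, 0.077, 0], [-8, 38, 8, 0.073, 0, 0.077, 0], [-8, 38, 8, 0.073, 0, 0.077, 0]]]'

```text
time: 15.35
position: [0.5454, -0.0112, 0.1442]
eef_rot: [0.289, 0.606, 0.697, -0.25]
ft_force: [0.9, 0.4, 0.5]
finger_gap: 0.0001
```

```bash
cat > look.py <<'E'
from show import *
import sys
tag=sys.argv[1]
t=grab('top','top'+tag);d=grab('side','side'+tag)
a=cv2.resize(d['frame'][90:230,220:380,::-1],(400,350),interpolation=cv2.INTER_CUBIC);b=cv2.resize(t['frame'][95:195,310:410,::-1],(400,400),interpolation=cv2.INTER_CUBIC)
c=np.zeros((400,800,3),np.uint8);c[:350,:400]=a;c[:,400:]=b;cv2.imwrite(f'pics/c{tag}.png',c)
h=cv2.cvtColor(t['frame'],cv2.COLOR_RGB2HSV); m=((h[...,2]<75)&(h[...,1]<110)).astype(np.uint8)
n,l,st,ce=cv2.connectedComponentsWithStats(m)
for i in range(1,n):
    if 40<st[i,4]<200 and 330<ce[i][0]<400 and 90<ce[i][1]<200:
        p=plane(t,ce[i],.25)+[-.0003,.001]; v=p-[.662,-.1234]; print(st[i],'bottle',p.round(4),'along %.1f lat %.1f mm'%(v@[989,-148],v@[148,989]))
E
python3 look.py 8
```

```text
t 15.35 tip [ 0.5626 -0.1322  0.0218] F [0.9 0.4 0.5] gap 0.0 [-0.5   1.04  0.38  1.97  1.03  0.53  0.43]
[361 135  10  10  77] bottle [ 0.6019 -0.1234] along -59.5 lat -8.9 mm
[352 160  12  12  62] bottle [ 0.5363 -0.0983] along -128.0 lat 6.2 mm
```

View pics/c8.png

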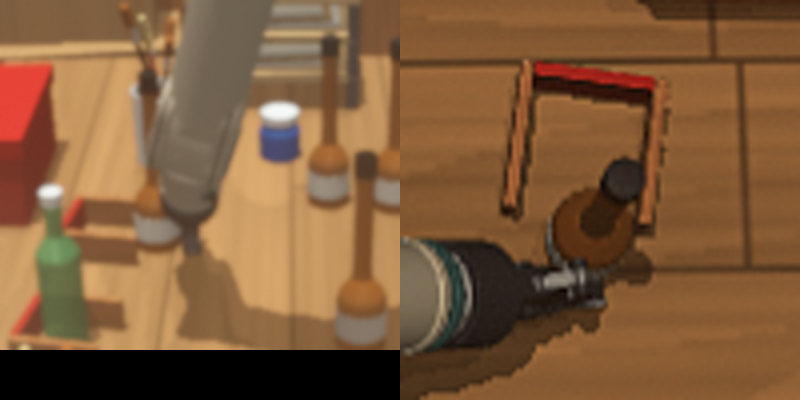

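Crop 8 shows the bottle upright and entering the mouth, 59 mm before the stall centre and 9 mm right of the centre line, as planned. I continue on the same heading.

>>> move_arm --series '[[[0, 4, 0, 0, 0, 0, 0], [0, 8, 0, 0, 0, 0, 0], [0, 12, 0, 0, 0, 0, 0], [0, 16, 0, 0, 0, 0, 0], [0, 20, 0, 0, 0, 0, 0], [0, 24, 0, 0, 0, 0, 0], [0, 28, 0, 0, 0, 0, 0], [0, 32, 0, 0, 0, 0, 0], [0, 36, 0, 0, 0, 0, 0], [0, 39, 0, 0, 0, 0, 0], [0, 39, 0, 0, 0, 0, 0]]]'

```text
time: 16.82
position: [0.5843, -0.0053, 0.1443]
eef_rot: [0.289, 0.606, 0.698, -0.25]
ft_force: [-0.5, -0.1, 0.7]
finger_gap: -0.0001
```

```bash
python3 look.py 9
```

```text
t 16.82 tip [ 0.6018 -0.1263  0.0218] F [-0.5 -0.1  0.7] gap -0.0 [-0.46  1.04  0.33  1.86  0.97  0.61  0.54]
[358 120  10   9  72] bottle [ 0.6412 -0.1165] along -21.6 lat 3.7 mm
[349 146  12  13  58] bottle [ 0.5702 -0.0931] along -95.3 lat 16.3 mm
```

View pics/c9.png

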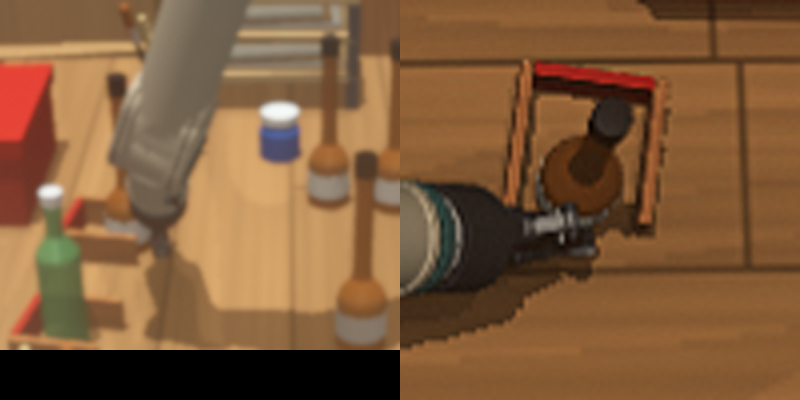

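Crop 9 shows the bottle upright and nearly inside, at along −21.6 mm and lateral +3.7 mm. It needs about 11 mm more. I'll raise the fingers 6 mm for clearance to the left wall first.

>>> move_arm --series '[[[0, -3, 0, 0, 0, 0, 0], [-4, -3, -4, 0, 0, 0, 0], [-4, 0, -4, 0, 0, 0, 0], [-4, 3, -4, 0, 0, 0, 0], [-4, 6, -4, 0, 0, 0, 0], [-4, 9, -4, 0, 0, 0, 0], [-4, 11, -4, 0, 0, 0, 0], [-4, 12, -4, 0, 0, 0, 0], [-4, 12, -4, 0, 0, 0, 0]]]'

```text
time: 18.05
position: [0.5962, -0.0037, 0.15]
eef_rot: [0.289, 0.606, 0.698, -0.25]
ft_force: [-3.5, -1.3, 1.7]
finger_gap: -0.0004
```

```bash
python3 look.py 10
python3 - <<'E'
from show import *
show('back',goal3((.57,-.136,.03),8,45))
for z in (.12,.30): show('up',goal3((.57,-.136,z),8,45))
show('away',goal3((.5,-.136,.32),8,45))
E
```

```text
t 18.05 tip [ 0.6137 -0.1247  0.0276] F [-3.5 -1.3  1.7] gap -0.0 [-0.44  1.03  0.31  1.83  0.95  0.64  0.57]
[357 115  10  10  74] bottle [ 0.653  -0.1148] along -10.2 lat 7.2 mm
t 18.15 tip [ 0.6137 -0.1246  0.0275] F [-2.8 -1.4  1.4] gap 0.0 [-0.44  1.03  0.31  1.83  0.95  0.64  0.57]
back [ -5. -44.   2.] [ 0.003 -0.001 -0.   ] [-0.48  1.02  0.38  1.96  1.03  0.54  0.47]
up [-69. -44. -62.] [ 0.003 -0.001 -0.   ] [-0.45  0.84  0.34  1.96  0.95  0.68  0.65]
up [-196.  -44. -189.] [ 0.003 -0.001 -0.   ] [-0.43  0.54  0.29  1.85  0.8   0.98  1.  ]
away [-203. -113. -211.] [ 0.003 -0.001 -0.   ] [-0.49  0.42  0.3   2.01  0.83  0.99  0.94]
```

Bottle at along −10, lateral +7: wholly inside. Now I retreat straight back, then up and away.

>>> move_arm --series '[[[0, -6, 0, 0, 0, 0, 0], [-1, -14, 0, 0, 0, 0, 0], [-2, -24, 1, 0, 0, 0, 0], [-4, -34, 1, 0, 0, 0, 0], [-5, -44, 2, 0, 0, 0, 0], [-30, -44, -25, 0, 0, 0, 0], [-69, -44, -62, 0, 0, 0, 0], [-110, -44, -103, 0, 0, 0, 0], [-153, -44, -146, 0, 0, 0, 0], [-196, -60, -189, 0, 0, 0, 0], [-203, -113, -211, 0, 0, 0, 0], [-203, -113, -211, 0, 0, 0, 0]]]'

```text
time: 19.65
position: [0.4797, -0.0153, 0.4439]
eef_rot: [0.289, 0.607, 0.697, -0.249]
ft_force: [1.1, -0.3, -0.2]
finger_gap: -0.0001
```

```bash
python3 look.py 11; python3 - <<'E'
from h import *
a=load('top0')['frame'].astype(int);b=load('top11')['frame'].astype(int)
m=(np.abs(a-b).sum(2)>60).astype(np.uint8); n,l,st,ce=cv2.connectedComponentsWithStats(cv2.morphologyEx(m,cv2.MORPH_OPEN,np.ones((3,3))))
print([s.tolist() for s in st[1:] if s[4]>25])
E
```

```text
t 19.65 tip [ 0.4971 -0.1361  0.3213] F [ 1.1 -0.3 -0.2] gap -0.0 [-0.49  0.41  0.28  2.01  0.83  1.    0.92]
[357 115  10  10  71] bottle [ 0.6527 -0.1149] along -10.4 lat 7.1 mm
[[343, 120, 26, 30, 554], [250, 154, 37, 26, 610], [277, 163, 103, 187, 7681], [236, 173, 10, 15, 60], [193, 176, 141, 224, 12578], [228, 188, 4, 12, 47], [233, 193, 5, 9, 38], [229, 203, 9, 6, 44], [230, 211, 7, 7, 38], [281, 219, 6, 17, 70], [354, 261, 223, 117, 7383], [502, 277, 138, 123, 5722], [494, 362, 16, 9, 94], [534, 366, 12, 8, 68], [384, 372, 128, 28, 2717], [511, 372, 10, 13, 89], [335, 374, 48, 26, 703]]
```

View pics/c11.png

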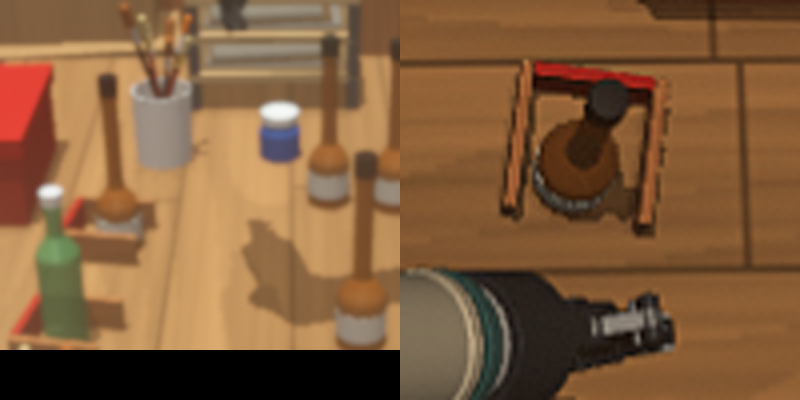

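```bash
python3 -c "
from h import *
print(robot.finish_job(), status.read_state()['time'])"
```

```text
the job is handed in; nothing more can be done
the job is handed in; nothing more can be done
```

The amber bottle farthest from the base now stands upright inside the empty stall, and I have handed the job in at about 19.7 s. I pushed it low with the flank of the shut fingers in three short pushes, never gripped or lifted it, then moved the arm clear.

**Last check:** From its cap in the top view, the bottle's centre is about 10 mm short of the stall centre and 7 mm left of it. That leaves about 10 mm to the mouth line and 8 mm to the nearest wall. It had not moved after the fingers let go. In the last pictures of the stall and the ground before it, the green bottle, white pot, paint jar and two right-hand amber bottles look unmoved.

**What went wrong or is uncertain:**
- **Early approaches:** My first plans did not work. A forward-leaning approach met joint limits, and a push with the back of an open finger would have touched too high. I gave both up before touching anything.
- **Second push:** The bottle followed the finger face instead of the commanded direction, so I re-aimed for the third push.
- **Force:** At the very end the wrist read about 4 N, which could be bottle friction or a light touch on the left wall.
- **Unchecked items:** The arm and its shadow cover part of the final top picture. I did not re-measure the left-hand amber bottle, bowl, brush and yellow pot, though the planned path stayed clear of them.

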